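Level the tilting dough board and park the rolling pin

TASK

The round dough board is locked tipped to one side. Pull its sprung index pin out by the black pull bar, swing the lever up to the next hole so that the board is level, and let the pin spring fully home there and release the bar. Then lay the rolling pin lengthwise and centred in the board's notched cradle, letting go only once it rests in both notches, and leave the jar, tub and bowl where they stand.

Things in the scene. Friction and masses are not known exactly. Their poses are not given: they have to be found in the camera images.
- stand: fixed plywood stand; base plate 260 (x) by 370 (y) by 18 mm, centred 35 mm to the -y side of the origin. Origin on the work surface under the board's centre, z up. Place and yaw differ from run to run. The hinge axis runs along its y, 100 mm up
- hinge (a point): fixed point on the hinge axis in the lever's plane, 170 mm to the -y side of the stand's origin, 100 mm up; axes as the stand's. Round it stands a steel quadrant, rim radius 85 mm, 36 mm wide, with three holes in its rim, 24 degrees (0.419 rad) apart, for the 10 mm pin: leaning 45, 21 (board level) and -3 degrees from vertical towards -x. About 1 degree of play either way
- tilt_board (a joint): tilt of the board with its lever, rad: 0 = level (middle hole), about -0.419 at the start (-x edge down), +0.419 = third hole. The lever leans (0.367 - tilt) rad from vertical towards the stand's -x and swings up as tilt grows; it ends 135 mm from the hinge. Needs about 0.5 N m and stays where left. Board: wooden disc 260 mm across, top 20 mm above the hinge
- index_pin (a joint): how far the sprung pin is pulled out along the lever, away from the hinge, m: 0 = home, 0.012 = just clear of the holes (also while riding on the rim between holes), 0.020 = end of travel. The spring pulls it in with 7 N at 0, 10 N at 0.012, 12 N at 0.020; released over a hole it snaps in by itself
- pull_bar (a point): centre of the black pull bar on the pin's outer end, 172 mm from point hinge when home: 90 mm long along the stand's y, 16 mm thick (this point's x, the way the lever swings), 36 mm tall along the lever (this point's z, pointing outwards). Taken across its 16 mm with the tool leaning as the lever does; 19 mm are free below it
- cradle (a point): middle of the cradle, between its two V notches, at their lowest line: 18 mm above the board's top, 138 mm up when level; y along the cradle. Dark battens 22 mm thick, 100 mm wide, stand at y = -55 and +55 mm, 88 mm free between; notch flanks slope 20 degrees and rise 17 mm. The resting rolling pin's axis lies 19 mm above this point, along y
- rolling_pin: loose wooden rolling pin lying on the work surface, 200 mm long, 36 mm in diameter in the middle 140 mm, tapering towards the ends, about 0.15 kg; origin at its centre, x along its length. It can roll
- flour_jar: bystander: white jar with a steel lid, 80 mm across, 130 mm tall; origin at the centre of its underside
- tub: bystander: open white plastic tub 120 by 160 by 70 mm; origin at the centre of its underside
- bowl: bystander: steel bowl 120 mm across, 55 mm tall; origin at the centre of its underside
Things that resemble listed ones, but are neither listed nor needed, are in the scene too. Of the things that look like the rolling_pin, the smaller one is meant.

How it is judged (in metres and radians):
On the way, in this order (a step that is already met when the one before it is completed fails the run):
1. the index pin is pulled out of its hole (value of joint index_pin above 0.01 m), for 0.05 s.
2. the board is level, the pin has sprung fully home in the level hole, and the stand is let go (value of joint tilt_board between -0.035 and 0.035 rad and value of joint index_pin below 0.002 m and contact force between the fingers and stand below 0.1 N), for 0.2 s.
3. the rolling pin rests in both notches of the cradle while still held (contact force between the fingers and rolling_pin above 0.5 N and contact force between rolling_pin and stand above 0.3 N and z of rolling_pin in the frame of cradle between 0.014 and 0.024 m and x of rolling_pin in the frame of cradle between -0.012 and 0.012 m and angle between the x axis of rolling_pin and the y axis of cradle, either way round below 0.15 rad), for 0.1 s.
At the end, for the whole second after the job is handed in: Board level within 0.035 rad with the index pin home within 2 mm; the rolling pin at rest in the cradle, its axis within 0.08 rad of the cradle's, within 6 mm sideways, 25 mm lengthwise of the middle and 4 mm of its resting height (value of joint tilt_board between -0.035 and 0.035 rad and value of joint index_pin below 0.002 m and x of rolling_pin in the frame of cradle between -0.006 and 0.006 m and y of rolling_pin in the frame of cradle between -0.025 and 0.025 m and z of rolling_pin in the frame of cradle between 0.015 and 0.023 m and angle between the x axis of rolling_pin and the y axis of cradle, either way round below 0.08 rad and linear speed of rolling_pin below 0.02 m/s); the robot touches nothing.
It fails at once if the jar, tub or bowl is moved by more than 30 mm (distance of any of flour_jar, tub, bowl from where it was at the start of the episode above 0.03 m).
It also fails if it takes over 58 s, if anything falls off the work surface, if the arm or the gripper's body presses on something with over 40 N, if the wrist force passes 120 N, or if a joint passes its speed limit or range.

ROBOT

A 6-joint arm with a two-finger parallel gripper is mounted at the origin on the work surface. World frame = base frame: x ahead of the robot, y to its left, z up, the work surface at z = 0. Lengths are in mm, angles in rad, forces in N, time in s.
With the tool pointing down it reaches from about 350 to 875 mm from the base axis. Payload 4.2 kg.
Tool frame: the origin (TCP) lies at the very end of the fingers, on their centre line; the grasp point (between the pads) lies 19 mm behind it; z points along the fingers, y is the line along which they close (so a half turn about z gives the same grasp; the last joint's range is limited). The gripper opens to 85 mm and grips with 20 to 120 N. Pads are 22 mm wide; open, the fingers measure 114 mm over their backs; the gripper's body (76 mm by 85 mm) begins 54 mm behind the grasp point. The pads swing forward as they close: fully open they stand 13 mm farther back than shut.
Start: joints at [-1.052, 0.385, 0.008, 0, -1.194, -0.259], TCP at [160.571, -604, 209.612] pointing down, gripper open.
Joint ranges: [-3.14, 3.14], [-1.21, 2.06], [-1.07, 1.41], [-3.16, 2.05], [-2.99, -0.16], [-3.1, 3.1]. Speed limits (rad/s): [2.79, 2.79, 3.14, 3.14, 3.14, 3.14].

INTERFACE

Orientations are given as a unit quaternion [x, y, z, w].
In Python, from bench import read_state, get_image, camera_model, job_done gives the robot as it stands.
- The arm moves only by the shell command python3 -m handwheel 'ROWS'. ROWS is JSON, a list of rows, each a list of 7 numbers: the shift along the tool's x, y, z in m, then the turn, a rotation vector about the tool's x, y, z in rad, then the gripper's target within -1 to 1 (fully open at 1, half-way at 0, shut at -1). In form: [[dx, dy, dz, wx, wy, wz, jaw], ...]. A call has 1 to 10 rows; each row is the pose to reach, as a shift and turn from the pose commanded when the call began, along the tool's axes at that moment; what a row does not reach only later rows make up. A row lasts 1/8 s, in which the tool goes at most 62.5 mm and 10.7 degrees, less where a joint would pass 70% of its speed; a pose out of reach is approached as far as the arm can. A call with a gripper value outside its range is refused whole. The fingers move at their own pace and stop on an object; the grip force is fixed at half the most. Time passes only in rows, so rows that repeat a pose let the fingers close. It gives the time, the measured TCP pose, the force, the opening and the grip force at its end, in the units of the state.
- read_state(): the state, without advancing time (a new reading comes with each control period).
- get_image(name): name is "scene" or "top" or "wrist"; returns (picture, depth): 420x560x3 uint8, blue, green, red; 420x560 float32, mm along the optical axis (not along the pixel's ray), 0 where there is no reading.
- camera_model(name): a dict with "K" (3x3 intrinsics, pixels), "dist" ([k1, k2, p1, p2, k3] as OpenCV has them; the pictures are not rectified), "rvec" (rotation vector, rad) and "tvec" (3), from world to camera coordinates, as OpenCV has them; the wrist camera has in their place "hand_eye" (4x4, takes a point from camera to tool coordinates, whose origin is the TCP and whose axes are the flange's). Camera axes: x right, y down, z forward; pixel columns grow to the right and rows downward; lengths in mm; the calibration is good to about 2 mm. A picture is of the moment at which its call begins: read the wrist's pose just before it. camera_model takes no time and is no camera call.
- job_done(): hands the job in; it is judged then, once.
The state is a dict: "clock": time; "joints": joint angles; "joint_vel": joint speeds; "joint_efforts": joint torques, N m; "position": TCP position; "ee_rot": TCP orientation; "contact_force": force on the tool from outside, world axes, zero at the start; "wrist_torque": the same for the moment, N m; "gripper_width": finger opening in mm; "grasp_force": force on a finger pad.
Only numpy, scipy, OpenCV 4.12 (cv2) and the standard library are available. Lean on these libraries where they do the work, as an engineer would, in place of code of your own. Each camera call takes 0.05 s, during which the arm holds its last target. There are 200 camera calls.

## Working session

There is one attempt and no reset: what is moved stays moved. The work goes in short steps, Python scripts to look and compute and a shell command to move; the robot and the scene stay as the last step left them, time stands still between calls to the robot, and variables do not carry over. Pictures are saved under pics/ and viewed, at most 10 in all, crops included, and the job is handed in when it is done.

```bash
mkdir -p pics; ls; cat > h.py <<'E'
import numpy as np, cv2
from scipy.spatial.transform import Rotation as R
from bench import read_state,get_image,camera_model,job_done
def cam(name):
    m=camera_model(name);K=np.array(m["K"],float);d=np.array(m["dist"],float)
    if "rvec" in m:
        Rm=cv2.Rodrigues(np.array(m["rvec"],float))[0];t=np.array(m["tvec"],float).ravel()
        return K,d,Rm.T,-Rm.T@t       # cam->world rot, origin
    s=read_state();T=np.array(m["hand_eye"],float);Rt=R.from_quat(s["ee_rot"]).as_matrix()
    return K,d,Rt@T[:3,:3],Rt@T[:3,3]+np.array(s["position"])
def rays(c,uv):
    K,d,Rw,o=c;n=cv2.undistortPoints(np.array(uv,np.float64).reshape(-1,1,2),K,d).reshape(-1,2)
    return np.c_[n,np.ones(len(n))]@Rw.T,o
def onplane(c,uv,z):
    r,o=rays(c,uv);return o+r*((z-o[2])/r[:,2])[:,None]
def bydepth(c,uv,dep):
    r,o=rays(c,uv);uv=np.array(uv).astype(int).reshape(-1,2);return o+r*dep[uv[:,1],uv[:,0]][:,None]
def proj(c,P):
    K,d,Rw,o=c;return cv2.projectPoints(np.array(P,float).reshape(-1,1,3),cv2.Rodrigues(Rw.T)[0],-Rw.T@o,K,d)[0].reshape(-1,2)
E
python3 - <<'E'
from h import *
ims=[]
for n in("scene","top"):
    c=cam(n);im,dp=get_image(n);cv2.imwrite(f"pics/{n}0.png",im);np.save(f"{n}0.npy",dp);print(n,c[3])
s=read_state();print(s)
E
```

```text
pics
scene [ 894.69689794 -770.28338429  940.91130649]
top [ 258.40191146   18.43253662 1481.21019808]
{'clock': 0.1, 'joints': array([-1.05240867e+00,  3.85461195e-01,  6.76732075e-03, -3.96847028e-04,
       -1.19403623e+00, -2.58620212e-01]), 'joint_vel': array([ 0.00185561, -0.00088088,  0.00193796,  0.00320176,  0.000164  ,
        0.00129231]), 'joint_efforts': array([-6.01793690e-04, -3.93317556e+01,  1.88928902e+01,  4.19795170e+00,
       -2.56423766e-03, -1.42535114e-06]), 'position': array([ 160.40285728, -603.47735719,  208.64973342]), 'ee_rot': array([-1.29446219e-01,  9.91585956e-01,  9.64697078e-04, -1.95570167e-04]), 'contact_force': array([-0.48556357,  0.57609679,  0.63427999]), 'wrist_torque': array([-0.02069058, -0.00846044,  0.02120291]), 'grasp_force': 0.0, 'gripper_width': 85.52733698379205}
```

View pics/scene0.png

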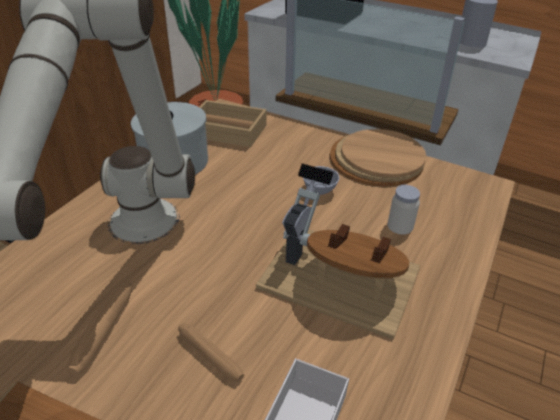

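View pics/top0.png

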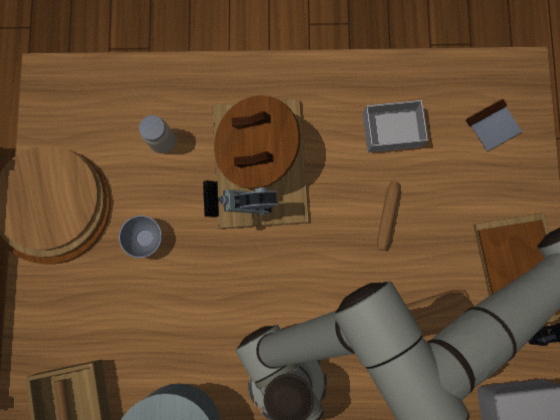

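Scene: stand with board at (355,255), pull bar at (316,174), rolling pin at (210,350), second pin partly under the arm at (105,325). Top: bar (210,198), board (257,142), pin (389,216), second pin about (440,310), a stick in the tray (65,400), jar (157,135), tub (396,127), bowl (141,238).

```bash
python3 - <<'E'
from h import *
dp=np.load("top0.npy");c=cam("top");im=cv2.imread("pics/top0.png")
H,W=dp.shape;u,v=np.meshgrid(np.arange(W),np.arange(H));P=bydepth(c,np.c_[u.ravel(),v.ravel()],dp).reshape(H,W,3)
z=P[...,2]
print("table z",np.median(z[250:290,200:330]),np.std(z[250:290,200:330]))
# base plate
m=((z>10)&(z<26)&(u>200)&(u<320)&(v>90)&(v<240)).astype(np.uint8)
m=cv2.morphologyEx(m,cv2.MORPH_OPEN,np.ones((3,3)))
ct=np.argwhere(m)[:,::-1].astype(np.float32);Q=onplane(c,ct,18)[:,:2].astype(np.float32)
r=cv2.minAreaRect(Q);print("plate",r);print(cv2.boxPoints(r))
# bar : black
hsv=cv2.cvtColor(im,cv2.COLOR_BGR2HSV)
b=((hsv[...,2]<40)&(u>195)&(u<222)&(v>170)&(v<225)).astype(np.uint8)
pt=P[b>0];print("bar",pt.mean(0),np.percentile(pt,[5,95],axis=0),len(pt))
# pins
for name,(u0,u1,v0,v1) in dict(A=(365,410,170,260),B=(395,480,280,335)).items():
    mm=((z>8)&(z<80)&(u>u0)&(u<u1)&(v>v0)&(v<v1)).astype(np.uint8)
    pp=P[mm>0];r=cv2.minAreaRect(pp[:,:2].astype(np.float32));print(name,r,np.percentile(pp[:,2],[50,95]),len(pp))
# scene view of both
c2=cam("scene");d2=np.load("scene0.npy")
P2=bydepth(c2,np.c_[u.ravel(),v.ravel()],d2).reshape(H,W,3);z2=P2[...,2]
for name,(u0,u1,v0,v1) in dict(A=(170,250,315,390),B=(65,140,280,375)).items():
    mm=((z2>8)&(z2<80)&(u>u0)&(u<u1)&(v>v0)&(v<v1));pp=P2[mm]
    r=cv2.minAreaRect(pp[:,:2].astype(np.float32));print(name,r,np.percentile(pp[:,2],[50,98]),len(pp))
b=((cv2.cvtColor(cv2.imread("pics/scene0.png"),cv2.COLOR_BGR2HSV)[...,2]<40)&(u>293)&(u<340)&(v>160)&(v<190))
pt=P2[b];print("bar scene",pt.mean(0),np.percentile(pt,[5,95],axis=0),len(pt))
si=cv2.imread("pics/scene0.png")
cv2.imwrite("pics/crop1.png",np.hstack([cv2.resize(si[270:390,60:260],None,fx=2.4,fy=2.4),cv2.resize(im[160:280,360:490],None,fx=2.4,fy=2.4)])[:, :800])
E
```

```text
table z 0.31461177409107677 104.50292897544928
plate ((616.6246948242188, 72.28011322021484), (372.81060791015625, 259.379150390625), 3.2381534576416016)
[[423.19135 191.23328]
 [437.8427  -67.73176]
 [810.05804 -46.67305]
 [795.4067  212.29199]]
bar [474.73229378 185.15165126 229.94843611] [[435.78726179 171.14394627 217.25174453]
 [514.20898107 198.79030818 239.9972181 ]] 471
A ((457.2663269042969, -297.2046813964844), (119.99922943115234, 251.85850524902344), 87.36990356445312) [32.39004356 39.79396382] 874
B ((199.35574340820312, -436.41717529296875), (125.07579803466797, 209.2718505859375), 8.265710830688477) [44.49087839 51.90253679] 1014
A ((460.0161437988281, -295.42877197265625), (35.61433410644531, 202.93601989746094), 77.59209442138672) [30.03705588 36.18161429] 1262
B ((198.13711547851562, -367.1287841796875), (48.35927200317383, 269.0868835449219), 16.29265022277832) [39.96477707 48.37822134] 2055
bar scene [482.48772881 180.89994564 224.39633012] [[442.57610933 170.07396609 214.12794901]
 [520.63587012 191.80229474 234.73000536]] 377
```

View pics/crop1.png

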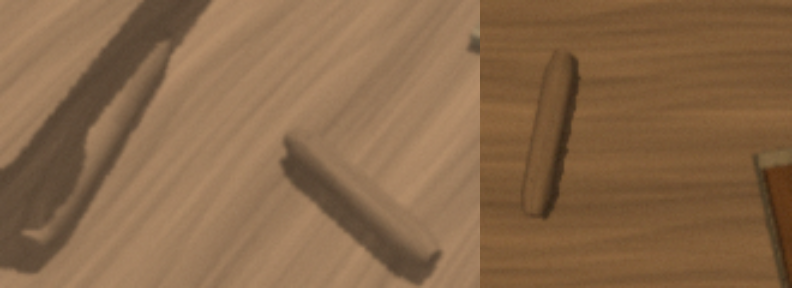

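Candidates: A at scene (210,350)/top (389,216) measures 203×36 mm, 36 mm high. B at scene (105,325) measures 269×48 mm. A is the smaller one and matches the given sizes, so A is meant. The plate (373×259 mm) gives the stand pose, and the predicted bar position agrees with the measured one. Next I work out the approach.

```bash
cat >> h.py <<'E'
yaw=np.deg2rad(3.24);YS=np.array([np.cos(yaw),np.sin(yaw),0]);XS=np.array([np.sin(yaw),-np.cos(yaw),0]);ZS=np.array([0,0,1.])
ORG=np.array([616.62,72.28,0])+35*YS;HINGE=ORG-170*YS+[0,0,100]
def lever(deg):
    a=np.deg2rad(deg);L=-np.sin(a)*XS+np.cos(a)*ZS
    x=-YS;z=-L;return L,np.c_[x,np.cross(z,x),z]
def delta(P,Rm):
    s=read_state();R0=R.from_quat(s["ee_rot"]).as_matrix()
    d=R0.T@(np.array(P)-s["position"]);w=R.from_matrix(R0.T@Rm).as_rotvec()
    print("shift m",np.round(d/1000,4),"turn",np.round(w,4));return d/1000,w
E
python3 - <<'E'
from h import *
print(ORG,HINGE)
L,Rm=lever(45)
print("bar",HINGE+172*L)
P=HINGE+(153+110)*L;print("pre",P)
Rdown=np.c_[-YS,np.cross([0,0,-1],-YS),[0,0,-1]]
delta([400,-300,400],Rdown)
print(np.round(R.from_quat(read_state()["ee_rot"]).as_matrix(),3))
E
```

```text
[651.56405425  74.25814871   0.        ] [481.83579074  64.64999784 100.        ]
bar [474.96187283 186.07795695 221.62236636]
pre [471.32509068 250.32181904 285.96908345]
shift m [-0.3094  0.2322 -0.1909] turn [ 0.0019 -0.0003  0.2031]
[[-0.966 -0.257 -0.001]
 [-0.257  0.966  0.002]
 [ 0.     0.002 -1.   ]]
```

```bash
python3 -m handwheel '[[-0.04,0.03,-0.05,0,0,0.05,1],[-0.08,0.06,-0.1,0,0,0.1,1],[-0.12,0.09,-0.15,0,0,0.15,1],[-0.16,0.12,-0.19,0,0,0.2,1],[-0.2,0.15,-0.19,0,0,0.203,1],[-0.24,0.18,-0.19,0,0,0.203,1],[-0.28,0.21,-0.19,0,0,0.203,1],[-0.309,0.232,-0.19,0,0,0.203,1],[-0.309,0.232,-0.19,0,0,0.203,1]]'
python3 - <<'E'
from h import *
L,Rm=lever(45)
delta(HINGE+273*L,Rm); print(read_state()["joints"])
E
```

```text
clock: 1.23
position: [400.6, -298.6, 399.1]
ee_rot: [-0.03, 1.0, 0.0, -0.0]
contact_force: [-0.5, 0.9, 0.2]
gripper_width: 85.3
grasp_force: 0.0
shift m [-0.1039  0.5506  0.1064] turn [0.7863 0.0009 0.0042]
[-3.15311159e-01  9.22339305e-02  8.14337121e-02 -5.63799824e-04
 -1.56099325e+00 -1.19483035e+00]
```

```bash
python3 -m handwheel '[[-0.01,0.055,0,0.08,0,0,1],[-0.02,0.11,0,0.16,0,0,1],[-0.03,0.165,0,0.24,0,0,1],[-0.04,0.22,0,0.32,0,0,1],[-0.05,0.275,0,0.4,0,0,1],[-0.06,0.33,0,0.48,0,0,1],[-0.07,0.385,0,0.56,0,0,1],[-0.08,0.44,0.02,0.64,0,0,1],[-0.09,0.495,0.06,0.72,0,0,1],[-0.104,0.55,0.106,0.786,0,0.004,1]]'
python3 -m handwheel '[[0,0,0,0,0,0,1],[0,0,0,0,0,0,1],[0,0,0,0,0,0,1]]'
python3 - <<'E'
from h import *
L,Rm=lever(45)
delta(HINGE+273*L,Rm); print(read_state()["joints"])
c=cam("wrist");im,dp=get_image("wrist");np.save("w1.npy",dp);cv2.imwrite("pics/w1.png",im)
H,W=dp.shape;u,v=np.meshgrid(np.arange(W),np.arange(H));P=bydepth(c,np.c_[u.ravel(),v.ravel()],dp).reshape(H,W,3)
b=(im.max(2)<45)&(dp>0)
# in lever frame: coordinates rel hinge
q=(P-HINGE)@np.c_[lever(45)[1][:,0],lever(45)[1][:,1],L]
s=b&(q[...,2]>140)&(q[...,2]<205)&(abs(q[...,0])<80)&(abs(q[...,1])<40)
n,l,st,ce=cv2.connectedComponentsWithStats(s.astype(np.uint8));print(st[1:][st[1:,4]>100],ce[1:][st[1:,4]>100])
print("bar in lever frame (x=-y_s,y=+lean,L)",np.percentile(q[s],[2,50,98],axis=0))
print("expected px",proj(c,[HINGE+190*L,HINGE+190*L+45*YS,HINGE+190*L-45*YS]))
E
```

```text
clock: 2.48
position: [470.2, 243.1, 303.0]
ee_rot: [-0.024, 0.923, -0.384, 0.011]
contact_force: [1.8, 1.1, -0.6]
gripper_width: 85.3
grasp_force: 0.0
clock: 2.85
position: [470.1, 240.5, 306.6]
ee_rot: [-0.023, 0.924, -0.381, 0.012]
contact_force: [-0.6, -0.5, 0.8]
gripper_width: 85.4
grasp_force: 0.0
shift m [-0.0016  0.0214 -0.0022] turn [ 0.0035 -0.0002 -0.0067]
[ 1.01933127  0.42587451 -0.0664567   0.42096439 -1.74605009 -2.61170931]
[[ 296  165   25  110 1622]] [[308.38039457 210.93341554]]
bar in lever frame (x=-y_s,y=+lean,L) [[-43.86622032  -7.54249443 178.58583584]
 [  6.81957591   0.54033367 191.4370671 ]
 [ 41.50583235   7.27079069 192.87903851]]
expected px [[307.94701227 213.71905814]
 [306.8917405  272.4397907 ]
 [308.96863098 148.9178993 ]]
```

View pics/w1.png

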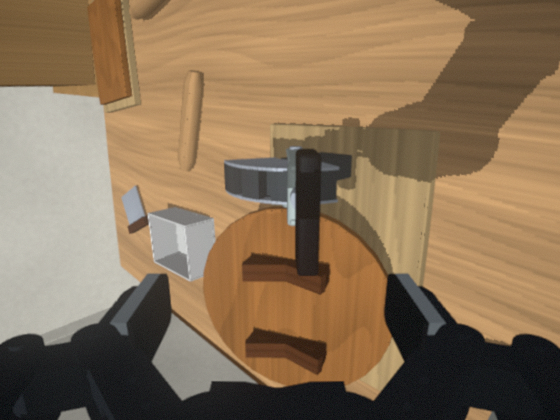

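The black bar runs (308,150)–(308,275) with its centre 1 mm from the prediction in the lever frame, so the pose estimate holds. I correct the residual and close in.

```bash
python3 -m handwheel '[[-0.001,0.021,-0.002,0.0035,0,-0.0067,1],[-0.001,0.021,-0.002,0.0035,0,-0.0067,1],[-0.001,0.021,-0.002,0.0035,0,-0.0067,1],[-0.001,0.021,0.03,0.0035,0,-0.0067,1],[-0.001,0.021,0.06,0.0035,0,-0.0067,1],[-0.001,0.021,0.06,0.0035,0,-0.0067,1]]'
python3 - <<'E'
from h import *
L,Rm=lever(45)
delta(HINGE+154*L,Rm)
E
```

```text
clock: 3.65
position: [471.7, 212.5, 246.3]
ee_rot: [-0.027, 0.922, -0.386, 0.008]
contact_force: [-0.1, 0.3, 0.5]
gripper_width: 85.5
grasp_force: 0.0
shift m [-0.002  -0.001   0.0542] turn [-0.0066 -0.0039  0.0038]
```

```bash
python3 -m handwheel '[[-0.001,-0.0005,0.02,-0.003,0,0.002,1],[-0.002,-0.0005,0.04,-0.003,0,0.002,1],[-0.002,-0.0005,0.054,-0.003,0,0.002,1],[-0.002,-0.0005,0.054,-0.003,0,0.002,1],[-0.002,-0.0005,0.054,-0.003,0,0.002,0],[-0.002,-0.0005,0.054,-0.003,0,0.002,-1],[-0.002,-0.0005,0.054,-0.003,0,0.002,-1],[-0.002,-0.0005,0.054,-0.003,0,0.002,-1],[-0.002,-0.0005,0.054,-0.003,0,0.002,-1],[-0.002,-0.0005,0.054,-0.003,0,0.002,-1]]'
python3 - <<'E'
from h import *
L,Rm=lever(45)
delta(HINGE+154*L,Rm)
E
```

```text
clock: 4.9
position: [476.5, 176.1, 209.5]
ee_rot: [-0.027, 0.923, -0.383, 0.01]
contact_force: [-2.6, 2.2, 2.5]
gripper_width: 14.2
grasp_force: 61.2
shift m [ 0.001  -0.0014  0.0023] turn [-0.0007 -0.0006  0.0012]
```

```bash
python3 -m handwheel '[[0,0,-0.004,0,0,0,-1],[0,0,-0.008,0,0,0,-1],[0,0,-0.012,0,0,0,-1],[0,0,-0.016,0,0,0,-1],[0,0,-0.016,0,0,0,-1],[0,0,-0.016,0,0,0,-1]]'
python3 - <<'E'
from h import *
L,Rm=lever(45)
delta(HINGE+171*L,Rm);s=read_state();print(R.from_quat(s["ee_rot"]).as_matrix().T@s["contact_force"])
q=(s["position"]-HINGE);print(np.linalg.norm(q),q@YS,np.rad2deg(np.arctan2(-q@XS,q[2])))
E
```

```text
clock: 5.65
position: [475.7, 185.0, 218.4]
ee_rot: [-0.026, 0.923, -0.384, 0.008]
contact_force: [6.9, -7.4, -7.4]
gripper_width: 14.0
grasp_force: 59.3
shift m [ 0.0007 -0.0015 -0.0021] turn [-0.0028 -0.0047  0.0017]
[-6.54293124 -0.2955444  10.70573261]
168.91709228487468 0.7199643578048285 45.506652748039436
```

```bash
python3 -m handwheel '[[0,0,-0.002,0,0,0,-1],[0,0,-0.002,0,0,0,-1],[0,-0.012,-0.0016,-0.07,0,0,-1],[0,-0.0239,-0.0003,-0.14,0,0,-1],[0,-0.0357,0.0018,-0.21,0,0,-1],[0,-0.0473,0.0047,-0.28,0,0,-1],[0,-0.0586,0.0084,-0.35,0,0,-1],[0,-0.07,0.013,-0.422,0,0,-1],[0,-0.07,0.013,-0.422,0,0,-1],[0,-0.07,0.013,-0.422,0,0,-1]]'
cat > chk.py <<'E'
from h import *
s=read_state();Rt=R.from_quat(s["ee_rot"]).as_matrix();print("tool force",np.round(Rt.T@s["contact_force"],1))
q=(s["position"]-HINGE);print("r,y,ang",np.linalg.norm(q),q@YS,np.rad2deg(np.arctan2(-q@XS,q[2])))
z=-Rt[:,2];print("tool lean",np.rad2deg(np.arctan2(-z@XS,z[2])),"yaxis",z@YS)
E
python3 chk.py
```

```text
clock: 6.9
position: [479.1, 126.7, 258.6]
ee_rot: [-0.027, 0.983, -0.182, 0.003]
contact_force: [7.7, -4.9, -10.4]
gripper_width: 13.9
grasp_force: 59.2
tool force [-7.5 -1.3 11.6]
r,y,ang 170.30647311703038 0.77597681719852 21.389657120433014
tool lean 20.95677626467244 yaxis 0.004375968106282206
```

```bash
python3 -m handwheel '[[0,0,0.003,0,0,0,-1],[0,0,0.006,0,0,0,-1],[0,0,0.009,0,0,0,-1],[0,0,0.009,0,0,0,-1]]'; python3 chk.py
```

```text
clock: 7.4
position: [479.3, 123.8, 250.2]
ee_rot: [-0.028, 0.983, -0.182, 0.003]
contact_force: [5.6, -4.9, -7.7]
gripper_width: 14.1
grasp_force: 59.5
tool force [-5.4 -2.1  9. ]
r,y,ang 161.48644626378186 0.8118137681820485 21.513692401242224
tool lean 20.99907938791164 yaxis 0.004294614801202964
```

The pin is entering the hole: the spring is still pulling and there is no rim contact. I ease it home and open.

```bash
python3 -m handwheel '[[0,0,0.003,0,0,0,-1],[0,0,0.005,0,0,0,-1],[0,0,0.005,0,0,0,-1],[0,0,0.005,0,0,0,0],[0,0,0.005,0,0,0,1],[0,0,0.005,0,0,0,1],[0,0,0.005,0,0,0,1],[0,0,0.005,0,0,0,1],[0,0,0.005,0,0,0,1]]'; python3 chk.py
python3 -m handwheel '[[0,0,-0.05,0,0,0,1],[0,0,-0.1,0,0,0,1],[0,0,-0.12,0,0,0,1],[0,0,-0.12,0,0,0,1],[0,0,-0.12,0,0,0,1]]'
python3 - <<'E'
from h import *
L,Rl=lever(21)
c=cam("wrist");im,dp=get_image("wrist");cv2.imwrite("pics/w2.png",im)
H,W=dp.shape;u,v=np.meshgrid(np.arange(W),np.arange(H));P=bydepth(c,np.c_[u.ravel(),v.ravel()],dp).reshape(H,W,3)
q=(P-HINGE)@np.c_[Rl[:,0],Rl[:,1],L]
s=(im.max(2)<45)&(dp>0)&(q[...,2]>140)&(q[...,2]<220)&(abs(q[...,0])<80)&(abs(q[...,1])<40)
print("bar",np.percentile(q[s],[2,50,98],axis=0),s.sum())
b=(P-ORG);x=b@XS;y=b@YS
bd=(dp>0)&(np.hypot(x,y)<120)&(P[...,2]>60)&(P[...,2]<175)
hs=cv2.cvtColor(im,cv2.COLOR_BGR2HSV)
flat=bd&(abs(P[...,2]-120)<30);A=np.c_[x[flat],y[flat],np.ones(flat.sum())]
z=P[...,2][flat]
for _ in range(4):
    k=np.linalg.lstsq(A,z,rcond=None)[0];r=z-A@k;g=abs(r)<4;A,z=A[g],z[g]
print("board plane slope x,y,z0",k,len(z))
# battens: points 8-30 above
h=P[...,2]-(k[0]*x+k[1]*y+k[2]);m=bd&(h>10)&(h<45)
for sgn in(-1,1):
    mm=m&(y*sgn>30)&(y*sgn<80);print(sgn,mm.sum(),np.percentile(x[mm],[1,50,99]),np.percentile(y[mm],[1,50,99]),np.percentile(h[mm],[5,95]))
E
```

```text
clock: 8.52
position: [479.5, 123.5, 247.8]
ee_rot: [-0.028, 0.983, -0.181, 0.004]
contact_force: [-0.4, -0.1, -0.1]
gripper_width: 85.6
grasp_force: 0.0
tool force [ 0.4 -0.   0.1]
r,y,ang 159.1302459165913 0.9500327750711479 21.737838867623854
tool lean 20.881164408160597 yaxis 0.0016384666082455389
clock: 9.15
position: [476.7, 165.7, 358.6]
ee_rot: [-0.028, 0.983, -0.182, 0.003]
contact_force: [0.4, 0.2, -0.0]
gripper_width: 85.6
grasp_force: 0.0
bar [[-22.39443421  -5.23295255 183.91391992]
 [ 15.77044943   1.17847746 191.25749941]
 [ 42.07394331   8.27768961 192.71007494]] 1655
board plane slope x,y,z0 [1.88249876e-03 3.53022800e-03 1.21247363e+02] 16224
-1 1726 [-53.09169321   2.39880544  45.75214288] [-63.49239466 -54.19287743 -40.82510294] [13.27566461 34.38597874]
1 1739 [-52.75636649  -2.37846282  46.17789809] [46.20502846 52.10456799 69.27957824] [12.27958411 33.74900501]
```

View pics/w2.png

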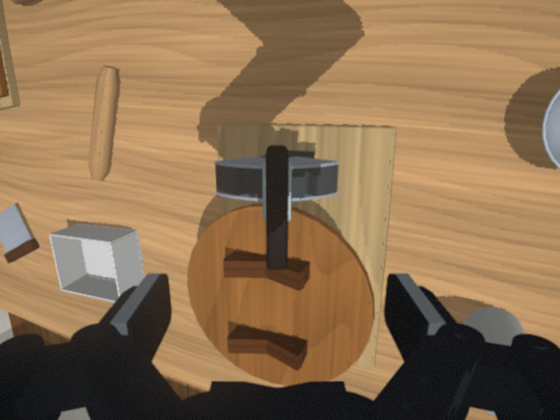

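The bar top is at r = 191 mm, same as when home before, and the board slope is under 0.004 rad, so the board is level and the pin is home. I go over the cradle for a straight-down fix.

```bash
python3 - <<'E'
from h import *
Rd=np.c_[-YS,np.cross([0,0,-1],-YS),[0,0,-1]]
delta([600,74,430],Rd)
E
```

```text
shift m [-0.1176 -0.1176 -0.032 ] turn [-0.3661 -0.0043  0.0004]
```

```bash
python3 -m handwheel '[[0,0,-0.05,0,0,0,1],[-0.03,-0.03,-0.07,-0.12,0,0,1],[-0.06,-0.06,-0.06,-0.24,0,0,1],[-0.09,-0.09,-0.045,-0.366,-0.004,0,1],[-0.117,-0.117,-0.032,-0.366,-0.004,0,1],[-0.117,-0.117,-0.032,-0.366,-0.004,0,1],[-0.117,-0.117,-0.032,-0.366,-0.004,0,1],[-0.117,-0.117,-0.032,-0.366,-0.004,0,1]]'
cat > crad.py <<'E'
from h import *
c=cam("wrist");print(read_state()["position"],c[3]);im,dp=get_image("wrist");cv2.imwrite("pics/w3.png",im)
H,W=dp.shape;u,v=np.meshgrid(np.arange(W),np.arange(H));P=bydepth(c,np.c_[u.ravel(),v.ravel()],dp).reshape(H,W,3)
hs=cv2.cvtColor(im,cv2.COLOR_BGR2HSV)
b=(P-ORG);x=b@XS;y=b@YS
m=(dp>0)&(np.hypot(x,y)<115)&(P[...,2]>133)&(P[...,2]<165)
m=cv2.morphologyEx(m.astype(np.uint8),cv2.MORPH_OPEN,np.ones((3,3)))
n,l,st,ce=cv2.connectedComponentsWithStats(m);cs=[]
for i in range(1,n):
    if st[i,4]<150: continue
    k=l==i;w=np.c_[x[k],y[k]].astype(np.float32)
    r=cv2.minAreaRect(w);print(st[i],r,"z",np.percentile(P[...,2][k],[2,50,98]),"xr",np.percentile(x[k],[1,99]),"yr",np.percentile(y[k],[1,99]))
bd=(dp>0)&(abs(P[...,2]-120)<6)&(np.hypot(x,y)<150);pts=np.c_[x[bd],y[bd]].astype(np.float32)
print("board circ",cv2.minEnclosingCircle(cv2.convexHull(pts)),np.median(P[...,2][bd]),bd.sum())
E
python3 crad.py
```

```text
clock: 10.2
position: [599.1, 75.9, 431.3]
ee_rot: [-0.029, 1.0, 0.001, 0.001]
contact_force: [0.4, 0.4, -0.3]
gripper_width: 85.6
grasp_force: 0.0
[599.12684419  75.88175018 431.34431228] [527.63626355  71.73864189 596.57734794]
[ 233  155   84   21 1628] ((-2.4090194702148438, -52.085487365722656), (102.75067901611328, 22.689136505126953), 0.047273196280002594) z [136.50833094 147.65149078 156.54586156] xr [-52.31084496  47.99382108] yr [-63.28754514 -41.27488221]
[ 236  237   78   22 1519] ((-2.415454864501953, 57.90864181518555), (23.612367630004883, 101.58715057373047), 89.83307647705078) z [134.02421034 147.05593941 156.51516469] xr [-52.50949434  47.36358318] yr [46.44607252 68.69651991]
board circ ((-1.683287262916565, -6.090888023376465), 138.2756805419922) 121.10838972590585 24747
```

View pics/w3.png

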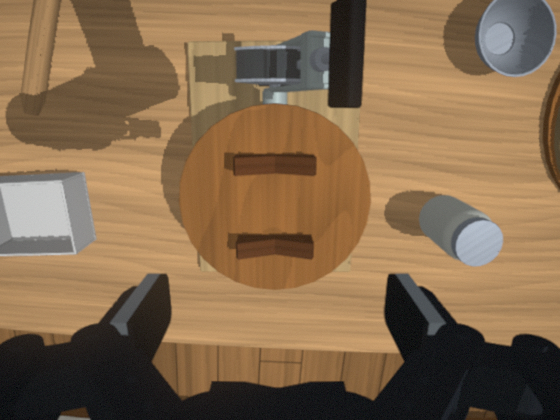

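Battens sit at (275,164) and (274,246), parallel to the stand; the cradle centre in my stand frame is (-2.4, +2.9) mm. Now I go to the pin.

```bash
cat >> h.py <<'E'
CR=ORG-2.3*XS+2.7*YS+138*ZS
def down(xdir):
    x=np.array([*xdir[:2],0.]);x/=np.linalg.norm(x);return np.c_[x,np.cross([0,0,-1],x),[0,0,-1]]
E
python3 - <<'E'
from h import *
a=np.deg2rad(-12.2);delta([520,-296,250],down([-np.cos(a),-np.sin(a)]))
E
```

```text
shift m [ 0.1013 -0.367   0.1808] turn [0.0019 0.0021 0.2718]
```

```bash
python3 -m handwheel '[[0.01,-0.045,0,0,0,0.05,1],[0.02,-0.09,0,0,0,0.1,1],[0.035,-0.14,0,0,0,0.15,1],[0.05,-0.19,0,0,0,0.2,1],[0.065,-0.24,0.03,0,0,0.25,1],[0.08,-0.29,0.07,0,0,0.272,1],[0.1,-0.34,0.12,0,0,0.272,1],[0.101,-0.367,0.17,0,0,0.272,1],[0.101,-0.367,0.18,0.002,0.002,0.272,1],[0.101,-0.367,0.18,0.002,0.002,0.272,1]]'
python3 - <<'E'
from h import *
c=cam("wrist");print(read_state()["position"],read_state()["joints"]);im,dp=get_image("wrist");cv2.imwrite("pics/w4.png",im)
H,W=dp.shape;u,v=np.meshgrid(np.arange(W),np.arange(H));P=bydepth(c,np.c_[u.ravel(),v.ravel()],dp).reshape(H,W,3)
m=(dp>0)&(P[...,2]>10)&(P[...,2]<45)&(np.hypot(P[...,0]-460,P[...,1]+296)<150)
m=cv2.morphologyEx(m.astype(np.uint8),cv2.MORPH_OPEN,np.ones((3,3)))
n,l,st,ce=cv2.connectedComponentsWithStats(m)
for i in range(1,n):
    if st[i,4]<300: continue
    p=P[l==i];r=cv2.minAreaRect(p[:,:2].astype(np.float32));print(st[i],r,np.percentile(p[:,2],98))
    C=np.array(r[0]);k=np.linalg.svd(p[:,:2]-p[:,:2].mean(0),full_matrices=False)[2][0]
    k=k*np.sign(k[0]);print("dir",k,np.rad2deg(np.arctan2(k[1],k[0])))
    delta([*C,100],down(-k))
E
```

```text
clock: 11.5
position: [520.3, -296.1, 250.2]
ee_rot: [0.107, 0.994, -0.0, -0.001]
contact_force: [-0.0, 0.1, 0.5]
gripper_width: 85.4
grasp_force: 0.0
[ 520.30541528 -296.11424776  250.1880726 ] [-2.46860370e-01  3.15852011e-01  7.36567432e-03  6.41087707e-04
 -1.26388130e+00 -1.53793528e+00]
[ 250   12   36  200 6462] ((459.097900390625, -292.4758605957031), (36.12638854980469, 200.2189178466797), 77.34130096435547) 37.670310391849945
dir [ 0.97510006 -0.22176534] -12.81274110581032
shift m [ 0.0618 -0.0093  0.1519] turn [-0.0012  0.0019  0.0106]
```

Pin found: 200×36 mm, centre (459,-292), axis at -12.7°. Descending and gripping.

```bash
python3 -m handwheel '[[0.03,-0.005,0.05,0,0,0.01,1],[0.06,-0.009,0.1,0,0,0.01,1],[0.062,-0.009,0.15,0,0.002,0.01,1],[0.062,-0.009,0.18,0,0.002,0.01,1],[0.062,-0.009,0.21,0,0.002,0.01,1],[0.062,-0.009,0.21,0,0.002,0.01,1],[0.062,-0.009,0.21,0,0.002,0.01,1]]'
python3 - <<'E'
from h import *
k=np.array([.9755,-.220]);delta([459.1,-292.5,2.5],down(-k))
E
```

```text
clock: 12.42
position: [460.2, -292.6, 42.9]
ee_rot: [0.111, 0.994, -0.001, 0.001]
contact_force: [0.4, 0.7, -0.1]
gripper_width: 85.4
grasp_force: 0.0
shift m [ 0.0011 -0.0001  0.0404] turn [-0.0011  0.0026 -0.001 ]
```

```bash
python3 -m handwheel '[[0.001,0,0.02,0,0.001,0,1],[0.001,0,0.035,0,0.001,0,1],[0.001,0,0.039,0,0.001,0,1],[0.001,0,0.039,0,0.001,0,0],[0.001,0,0.039,0,0.001,0,-0.5],[0.001,0,0.039,0,0.001,0,-1],[0.001,0,0.039,0,0.001,0,-1],[0.001,0,0.039,0,0.001,0,-1],[0.001,0,0.039,0,0.001,0,-1]]'
python3 -m handwheel '[[0,0,-0.03,0,0,0,-1],[0,0,-0.08,0,0,0,-1],[0,0,-0.14,0,0,0,-1],[0,0,-0.2,0,0,0,-1],[0,0,-0.26,0,0,0,-1],[0,0,-0.26,0,0,0,-1],[0,0,-0.26,0,0,0,-1]]'
python3 - <<'E'
from h import *
delta(CR+[0,0,180],down(-YS));print(CR)
s=read_state();c=cam("wrist");im,dp=get_image("wrist");cv2.imwrite("pics/w5.png",im)
H,W=dp.shape;u,v=np.meshgrid(np.arange(W),np.arange(H));P=bydepth(c,np.c_[u.ravel(),v.ravel()],dp).reshape(H,W,3)
Rt=R.from_quat(s["ee_rot"]).as_matrix();q=(P-s["position"])@Rt
hs=cv2.cvtColor(im,cv2.COLOR_BGR2HSV)
m=(dp>0)&(abs(q[...,1])<25)&(abs(q[...,2])<60)&(abs(q[...,0])<115)&(hs[...,2]>60)&(hs[...,1]>60)
p=q[m];print(len(p),np.percentile(p,[1,50,99],axis=0))
E
```

```text
clock: 13.55
position: [457.0, -293.0, 2.8]
ee_rot: [0.112, 0.994, -0.001, -0.001]
contact_force: [-1.8, -1.0, 5.3]
gripper_width: 28.6
grasp_force: 55.1
clock: 14.42
position: [456.6, -291.6, 260.5]
ee_rot: [0.112, 0.994, 0.001, -0.002]
contact_force: [-0.6, -0.0, -2.8]
gripper_width: 28.6
grasp_force: 54.3
shift m [-0.11    0.4032 -0.0576] turn [ 0.0018 -0.0047 -0.2817]
[654.12974581  76.70707232 138.        ]
28149 [[-46.14911358 -16.38577779 -34.81198326]
 [ 37.39796815   0.41810712 -31.45774243]
 [ 96.02532137  17.64404249 -19.19045271]]
```

View pics/w5.png

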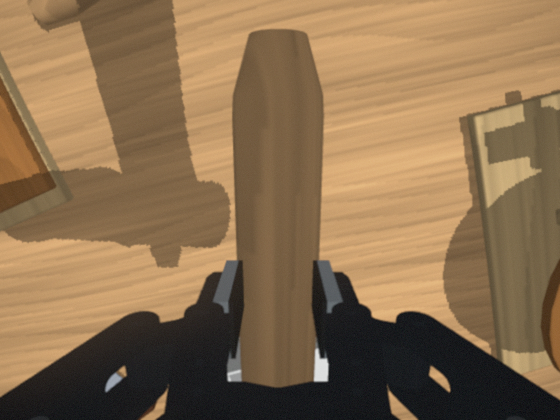

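The pin is held squarely: it spans (235–320, 30–385) in the picture, with its axis about 16 mm above the TCP. I carry it over the cradle, keeping high.

```bash
python3 -m handwheel '[[-0.01,0.02,-0.04,0,0,0,-1],[-0.02,0.06,-0.08,0,0,-0.05,-1],[-0.035,0.11,-0.09,0,0,-0.1,-1],[-0.05,0.16,-0.09,0,0,-0.15,-1],[-0.065,0.21,-0.09,0,0,-0.2,-1],[-0.08,0.26,-0.09,0,0,-0.25,-1],[-0.095,0.31,-0.09,0,0,-0.28,-1],[-0.11,0.36,-0.09,0.002,-0.004,-0.282,-1],[-0.11,0.403,-0.09,0.002,-0.004,-0.282,-1],[-0.11,0.403,-0.09,0.002,-0.004,-0.282,-1]]'
cat > hold.py <<'E'
from h import *
import sys
s=read_state();c=cam("wrist");im,dp=get_image("wrist")
H,W=dp.shape;u,v=np.meshgrid(np.arange(W),np.arange(H));P=bydepth(c,np.c_[u.ravel(),v.ravel()],dp).reshape(H,W,3)
Rt=R.from_quat(s["ee_rot"]).as_matrix();q=(P-s["position"])@Rt
hs=cv2.cvtColor(im,cv2.COLOR_BGR2HSV)
m=(dp>0)&(abs(q[...,1])<25)&(q[...,2]<-12)&(q[...,2]>-55)&(q[...,0]<115)&(q[...,0]>-50)&(hs[...,2]>60)&(hs[...,1]>60)
p=q[m];xs=np.arange(-20,66,10.)
for x0 in (-20,0,20,40,60):
    k=p[abs(p[:,0]-x0)<3];print(x0,len(k),"y mid",np.percentile(k[:,1],[1,99]).mean() if len(k) else 0,"top z",np.percentile(k[:,2],3) if len(k) else 0)
print("tip x",np.percentile(p[:,0],99.7))
b=(s["position"]-CR);print("tcp in cradle x,y,z",b@XS,b@YS,b[2],"toolforce",np.round(s["contact_force"],1))
delta(CR+[0,0,float(sys.argv[1])],down(-YS))
E
python3 hold.py 60
python3 - <<'E'
from h import *
print(read_state()["joints"]);im,dp=get_image("scene");cv2.imwrite("pics/s2.png",im)
E
```

```text
clock: 15.72
position: [654.8, 79.2, 346.6]
ee_rot: [-0.031, 1.0, -0.002, -0.003]
contact_force: [-0.1, 0.6, -1.8]
gripper_width: 28.7
grasp_force: 54.5
-20 864 y mid 0.5748476108223661 top z -34.46717061610599
0 925 y mid 0.5554668228785555 top z -34.556988910954445
20 1190 y mid 0.4054448731227165 top z -34.5542626831981
40 1363 y mid 0.7160125103805228 top z -34.426443993732306
60 1524 y mid 0.5792352121269797 top z -34.44667249340672
tip x 97.0253276272784
tcp in cradle x,y,z -2.416282593378919 0.8150417909950132 208.57392430367412 toolforce [-0.1  0.6 -1.8]
shift m [-0.0004 -0.0002  0.1495] turn [-0.0033 -0.0054  0.003 ]
[ 3.63395217e-01  3.99428231e-01  3.65425337e-01  1.54449298e-03
 -1.54290786e+00 -1.87473510e+00]
```

View pics/s2.png

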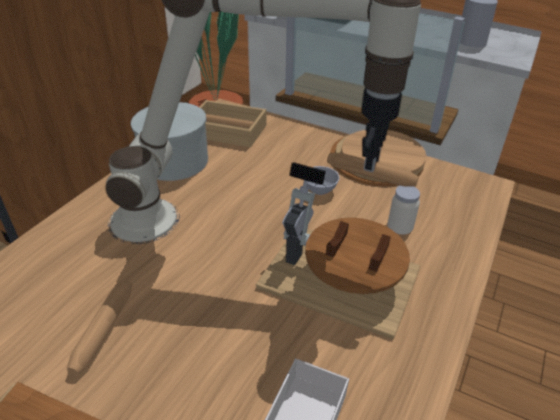

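```bash
python3 -m handwheel '[[0.003,-0.001,0.04,-0.003,-0.005,0.003,-1],[0.003,-0.001,0.08,-0.003,-0.005,0.003,-1],[0.003,-0.001,0.12,-0.003,-0.005,0.003,-1],[0.003,-0.001,0.15,-0.003,-0.005,0.003,-1],[0.003,-0.001,0.17,-0.003,-0.005,0.003,-1],[0.003,-0.001,0.184,-0.003,-0.005,0.003,-1],[0.003,-0.001,0.184,-0.003,-0.005,0.003,-1],[0.003,-0.001,0.184,-0.003,-0.005,0.003,-1]]'
python3 hold.py 3
```

```text
clock: 16.82
position: [652.7, 74.2, 168.2]
ee_rot: [-0.027, 1.0, 0.001, 0.004]
contact_force: [0.3, 0.3, -1.7]
gripper_width: 28.8
grasp_force: 54.5
-20 872 y mid 0.5898193979761368 top z -34.58245300250553
0 927 y mid 0.5550364536628614 top z -34.419649669144746
20 1195 y mid 0.6075942524612454 top z -34.41708498019294
40 1356 y mid 0.6226320707053752 top z -34.43903399644149
60 1524 y mid 0.6372777222596806 top z -34.55123225320804
tip x 97.07473339454657
tcp in cradle x,y,z 2.4026249906668284 -1.6058085162142939 30.23209051753227 toolforce [ 0.3  0.3 -1.7]
shift m [-0.0013  0.0022  0.0274] turn [ 0.0014  0.008  -0.0024]
```

```bash
python3 -m handwheel '[[0,0.001,0.008,0,0.003,0,-1],[0,0.0017,0.016,0,0.005,0,-1],[0,0.0017,0.022,0,0.005,0,-1],[0,0.0017,0.022,0,0.005,0,-1],[0,0.0017,0.022,0,0.005,0,-1]]'
python3 hold.py 3 | tail -2
```

```text
clock: 17.5
position: [652.2, 76.2, 145.2]
ee_rot: [-0.027, 1.0, 0.0, 0.0]
contact_force: [0.2, 0.7, -1.4]
gripper_width: 28.8
grasp_force: 54.5
tcp in cradle x,y,z 0.36839780419083235 -1.936245563482499 7.210374549732279 toolforce [ 0.2  0.7 -1.4]
shift m [-0.0019  0.0003  0.0044] turn [ 0.0011  0.0012 -0.0022]
```

```bash
python3 -m handwheel '[[0,0,0.0015,0,0,0,-1],[0,0,0.003,0,0,0,-1],[0,0,0.004,0,0,0,-1],[0,0,0.004,0,0,0,-1]]'
python3 hold.py 3 | tail -2
```

```text
clock: 18.05
position: [652.2, 76.2, 142.2]
ee_rot: [-0.027, 1.0, 0.001, 0.001]
contact_force: [-2.4, 0.8, 4.3]
gripper_width: 28.5
grasp_force: 56.5
tcp in cradle x,y,z 0.3829001984793714 -1.956441769071333 4.163669105516789 toolforce [-2.4  0.8  4.3]
shift m [-0.002   0.0004  0.0011] turn [ 0.001   0.0015 -0.002 ]
```

Contact began at the expected height. I press one millimetre more so that both notches bear.

```bash
python3 -m handwheel '[[0,0,0.001,0,0,0,-1],[0,0,0.001,0,0,0,-1],[0,0,0.001,0,0,0,-1]]'
python3 hold.py 3 ; python3 -c "
from h import *
s=read_state();print(s['wrist_torque'],s['contact_force'])"
```

```text
clock: 18.48
position: [652.3, 76.2, 142.1]
ee_rot: [-0.027, 1.0, 0.0, 0.001]
contact_force: [-3.2, -0.3, 7.9]
gripper_width: 28.6
grasp_force: 57.7
-20 868 y mid 0.583382812748436 top z -34.557880515496564
0 937 y mid 0.5691445618805391 top z -34.573236099733705
20 1191 y mid 0.721097673152661 top z -34.59126591697996
40 1354 y mid 0.5704129582755915 top z -34.77170918320111
60 1541 y mid 0.6235317221950947 top z -34.92850242325943
tip x 97.19419196226613
tcp in cradle x,y,z 0.4251348389247941 -1.89411180780078 4.091829529976337 toolforce [-3.2 -0.3  7.9]
shift m [-0.0019  0.0004  0.0011] turn [ 0.0008  0.0021 -0.0018]
[0.10796189 1.1978274  0.05620891] [-3.84300675 -1.38606389  7.63867073]
```

```bash
python3 -m handwheel '[[0,0,0,0,0.008,0,-1],[0,0,0.0005,0,0.008,0,-1],[0,0,0.0005,0,0.008,0,-1]]'
python3 hold.py 3 ; python3 -c "
from h import *
s=read_state();print(s['wrist_torque'],s['contact_force'])"
```

```text
clock: 18.9
position: [652.2, 76.0, 142.0]
ee_rot: [-0.027, 1.0, 0.0, -0.003]
contact_force: [-4.2, 0.7, 10.1]
gripper_width: 28.7
grasp_force: 58.2
-20 877 y mid 0.6051096553865003 top z -34.6494072394827
0 925 y mid 0.5612537146843914 top z -34.65627347306566
20 1190 y mid 0.5640865589832593 top z -34.49994850214231
40 1360 y mid 0.7277599171828353 top z -34.521642768949725
60 1523 y mid 0.6490645909131771 top z -34.40616032562451
tip x 97.12940842675383
tcp in cradle x,y,z 0.5879942014899386 -1.9759211617108101 3.985846849603206 toolforce [-4.2  0.7 10.1]
shift m [-0.0019  0.0006  0.001 ] turn [ 0.0006 -0.0058 -0.0017]
[0.04114534 1.35493138 0.06678278] [-4.58728724 -0.14414906  9.57157575]
```

The pin is level and seated. Release gently, then retreat straight up.

```bash
python3 -m handwheel '[[0,0,0,0,0,0,-0.1],[0,0,0,0,0,0,0],[0,0,0,0,0,0,0.3],[0,0,0,0,0,0,0.6],[0,0,0,0,0,0,1],[0,0,0,0,0,0,1],[0,0,0,0,0,0,1],[0,0,0,0,0,0,1]]'
python3 -m handwheel '[[0,0,-0.02,0,0,0,1],[0,0,-0.05,0,0,0,1],[0,0,-0.1,0,0,0,1],[0,0,-0.16,0,0,0,1],[0,0,-0.22,0,0,0,1],[0,0,-0.22,0,0,0,1],[0,0,-0.22,0,0,0,1]]'
python3 - <<'E'
from h import *
c=cam("wrist");im,dp=get_image("wrist");cv2.imwrite("pics/w6.png",im)
H,W=dp.shape;u,v=np.meshgrid(np.arange(W),np.arange(H));P=bydepth(c,np.c_[u.ravel(),v.ravel()],dp).reshape(H,W,3)
b=P-CR;x=b@XS;y=b@YS
m=((dp>0)&(abs(x)<60)&(abs(y)<130)&(b[...,2]>19)&(b[...,2]<60)).astype(np.uint8);m=cv2.morphologyEx(m,cv2.MORPH_OPEN,np.ones((3,3)))
k=m>0;print(k.sum(),cv2.minAreaRect(np.c_[x[k],y[k]].astype(np.float32)),"top",np.percentile(b[...,2][k],97))
E
```

```text
clock: 19.95
position: [652.0, 76.2, 139.6]
ee_rot: [-0.027, 1.0, 0.0, -0.004]
contact_force: [0.2, 0.0, -0.0]
gripper_width: 85.7
grasp_force: 0.0
clock: 20.82
position: [653.3, 76.2, 359.1]
ee_rot: [-0.027, 1.0, 0.001, -0.004]
contact_force: [-0.2, 0.6, -0.9]
gripper_width: 85.4
grasp_force: 0.0
6638 ((-0.13071823120117188, 1.1417312622070312), (199.8252410888672, 35.88798522949219), 89.97191619873047) top 38.727866980098824
```

View pics/w6.png

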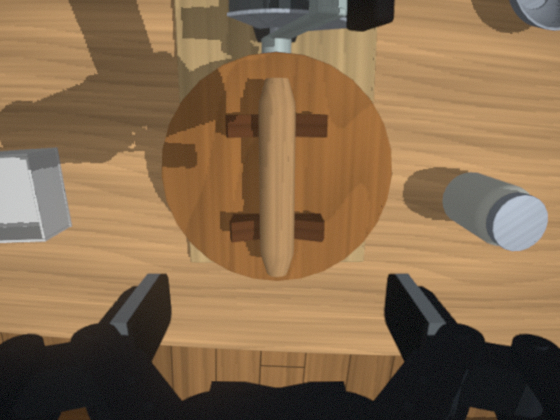

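The rolling pin, (277,80)–(277,275), lies across both battens at (277,125) and (277,228). It is 0.1 mm off sideways and 1 mm lengthwise, parallel to the cradle, with its top 1.7 mm above the nominal height, which is the same depth bias seen earlier. Nothing touches it, so I hand in.

```bash
python3 -m handwheel '[[0,0,0,0,0,0,1],[0,0,0,0,0,0,1]]' && python3 -c "
from bench import *
print(job_done())"
```

```text
clock: 21.12
position: [653.5, 76.0, 358.3]
ee_rot: [-0.027, 1.0, 0.0, -0.005]
contact_force: [-0.5, -0.4, 0.6]
gripper_width: 85.5
grasp_force: 0.0
the job is handed in; nothing more can be done
None
```

I handed the job in at 21 s, with no verdict shown: the board is level with the index pin home, the rolling pin rests centred in both notches, and the arm never went near the jar, tub or bowl.

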